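# Tip a carton onto the scan plate and scan its label

## Robot

A 6-joint arm with a two-finger parallel gripper is mounted at the origin on a cart in front of the work surface, level with it; the furniture and walls round the work are solid. World frame = base frame: x ahead of the robot, y to its left, z up, the work surface at z = 0. Lengths are in m, angles in rad, forces in N, time in s.
With the tool pointing down it reaches from about 0.375 to 0.975 m from the base axis. Payload 3.8 kg.
Tool frame: the origin (TCP) lies between the finger pads; the fingertips stand 17 mm ahead of it and the grasp point (between the pads) lies 2 mm behind it; z points along the fingers, y is the line along which they close (so a half turn about z gives the same grasp; the last joint's range is limited). The gripper opens to 85 mm and grips with 20 to 120 N. Pads are 22 mm wide; open, the fingers measure 114 mm over their backs; the gripper's body (76 mm by 85 mm) begins 54 mm behind the grasp point. The pads swing forward as they close: fully open they stand 13 mm farther back than shut.
Start: joints at [-1.304, 0.264, 1.604, -0, 1.274, -0.037], TCP at [0.202, -0.644, 0.248] pointing down, gripper open.
Joint ranges: [-2.63, 2.63], [-0.94, 2.18], [0.31, 2.57], [-1.31, 4.45], [0, 2.66], [-2.55, 2.55]. Speed limits (rad/s): [2.57, 2.57, 3.14, 3.14, 3.14, 3.14].

## Interface

Orientations are given as a rotation vector (axis times angle).
In Python, from workcell import bot gives the robot as it stands.
- The arm moves only by the tool play_rows, never from a script. Its argument "steps" is one flat list of numbers, 4 for each row, row after row: the shift along the tool's x, y, z in m, then the turn about the tool's z in rad. A call has 1 to 10 rows; each row is the pose to reach, as a shift and turn from the pose commanded when the call began, along the tool's axes at that moment; what a row does not reach only later rows make up. A row lasts 1/8 s, in which the tool goes at most 62.5 mm and 10.7 degrees, less where a joint would pass 70% of its speed; a pose out of reach is approached as far as the arm can. A call with a gripper value outside its range is refused whole. "jaw" is the closure in counts, from 0 (fully open) to 255 (shut), set as the call begins (left out, the last holds). The fingers move at their own pace and stop on an object; "grip_force" is the grip in N (left out, the last holds). Time passes only in rows, so rows that repeat a pose let the fingers close. It gives the time, the measured TCP pose, the force, the opening and the grip force at its end, in the units of the state.
- bot.read_state(): the state, without advancing time (a new reading comes with each control period).
- bot.read_camera(name): name is "scene" or "top" or "wrist"; returns a dict with "pixels" (420x560x3 uint8, blue, green, red), "mtx" (3x3 intrinsics, pixels), "R" (3x3) and "t" (3): a world point X has camera coordinates R X + t. Camera axes: x right, y down, z forward; pixel columns grow to the right and rows downward; lengths in m; the calibration is good to about 2 mm. A picture is of the moment at which its call begins. There is no depth.
- bot.finish_job(): hands the job in; it is judged then, once.
The state is a dict: "time": time; "q": joint angles; "joint_vel": joint speeds; "joint_torque": joint torques, N m; "tool_pos": TCP position; "tcp_rot": TCP orientation; "wrist_force": force on the tool from outside, world axes, zero at the start; "torque": the same for the moment, N m; "width": opening from 0.0 (shut) to 1.0 (fully open); "grip_force": force on a finger pad.
Only numpy, scipy, OpenCV 4.12 (cv2) and the standard library are available. Lean on these libraries where they do the work, as an engineer would, in place of code of your own. Each camera call takes 0.05 s, during which the arm holds its last target. There are 200 camera calls.

## Task

Push the upright carton up against the edge of the low metal plate and tip it over that edge, without picking it up, so that it lies flat on the plate with its bar-code label facing up. Then pick up the hand scanner, aim its window at the middle of the label from about 10 cm away and hold it steady there for at least a second. Lay the scanner back on its mat the right way up, without dropping it, and leave the jar, the timer and the hex key holder where they stand.

Things in the scene. Friction and masses are not known exactly. Their poses are not given: they have to be found in the camera images.
- carton: Closed white carton, 60 x 118 x 85 mm (x, y, z), about 0.12 kg, loose, upright on the worktop on the robot's side of the plate; its far broad face (+x) is 12 to 22 mm short of the plate's near edge and within 6 degrees of parallel. Origin: centre of its underside, z up. Label on its -x broad face. Pushed near its foot it slides; pushed above 60 mm, foot against the edge, it tips.
- carton_mid (a point): Centre of the carton's volume, 42.5 mm above its underside; axes as the carton's. Leaned over the plate's edge, the carton passes its balance point at about 35 to 45 degrees and falls onto the plate, its foot overhanging the near edge by about 8 mm.
- label (a point): Middle of the white bar-code label (100 x 60 mm, black bars) on the carton's -x face, 43 mm above the carton's underside. z points squarely out of the label, x along the carton's own upward axis, y as the carton's y. With the carton lying as wanted, z points straight up and this point is 68 mm above the worktop.
- scan_plate: Flat bare metal plate fixed to the worktop, 130 x 160 x 8 mm (x, y, z), with screw heads at its corners. Origin: centre of its underside, on the worktop. Its near edge, the stop, is the face at x = -65 mm and runs along its y; +x is the direction in which the carton is to be tipped.
- scanner: White hand scanner, 0.16 kg, loose, lying level on its mat. Straight handle 110 mm long (x -75 to 35 mm), 30 wide (y), 30 high (z 0 to 30 mm); at its +x end a head 44 x 40 x 22 mm, bent 45 degrees down (x 29 to 75, z 9 to 55 mm). Origin: underside of the handle, centre line, 75 mm from its rear end; z up, x forward. Grip across the 30 mm width, e.g. at x = -10 mm. No trigger.
- window (a point): Middle of the scanner's black window, at (68, 0, 16) mm in the scanner's frame. x is the direction of sight, forward and 45 degrees down when the handle is level: (0.707, 0, -0.707) in the scanner's frame; y as the scanner's y. It reads a label 60 to 150 mm ahead on this axis, with the line of sight passing within 15 mm of the label's middle, up to 60 degrees from square to the label.
- scanner_mat: Flat grey plastic mat fixed to the worktop, 200 x 130 x 3 mm (x, y, z). Origin: centre of its underside. The scanner starts on it, pointing roughly along its +x.
- jar: Bystander: small white-lidded jar, 52 mm across, 62 mm high, loose, beyond the scan plate. Origin: centre of its underside.
- timer: Bystander: flat bench timer, 64 x 66 x 19 mm, loose, beyond the mat. Origin: centre of its underside.
- hexkeys: Bystander: folding hex key holder, 32 x 88 x 24 mm, loose, beyond and between plate and mat. Origin: centre of its underside.
There are look-alikes about, which are no part of the job. Leave any turquoise look-alike of the scanner alone.

How it is judged:
On the way, in this order (a step that is already met when the one before it is completed fails the run):
1. the carton lies flat on the plate, label up (angle between label's own z axis and vertical below 0.08 rad and x of label in the frame of scan_plate between -0.055 and 0.045 m and y of label in the frame of scan_plate between -0.05 and 0.05 m and height (world z) of label between 0.062 and 0.076 m and linear speed of carton below 0.03 m/s), for 0.2 s.
2. the held scanner is aimed at the middle of the label and kept still for a second (all of step 1 and x of label in the frame of window between 0.06 and 0.15 m and y of label in the frame of window between -0.015 and 0.015 m and z of label in the frame of window between -0.015 and 0.015 m and angle between the x axis of window and the z axis of label, either way round below 1.05 rad and z of window in the frame of label above 0.025 m and linear speed of scanner below 0.03 m/s and angular speed of scanner below 0.2 rad/s and contact force between the fingers and scanner above 0.5 N), for 1 s.
At the end, for the whole second after the job is handed in: Carton on the plate, label up within 0.08 rad, its middle 62 to 76 mm high, -55 to 45 mm in x and within 50 mm in y of the plate centre; scanner level within 0.1 rad, origin under 8 mm high, within 45 mm in x and y of the mat centre; both at rest (all of step 1 and x of scanner in the frame of scanner_mat between -0.045 and 0.045 m and y of scanner in the frame of scanner_mat between -0.045 and 0.045 m and height (world z) of scanner below 0.008 m and angle between scanner's own z axis and vertical below 0.1 rad and linear speed of scanner below 0.02 m/s); the robot touches nothing.
It fails at once if the carton is lifted (its middle higher than 85 mm) (height (world z) of carton_mid above 0.085 m).
It fails at once if the scanner is dropped (higher than 50 mm and out of the fingers) (contact force between the fingers and scanner below 0.05 N and height (world z) of scanner above 0.05 m).
It fails at once if the jar is moved by more than 15 mm (distance of jar from where it was at the start of the episode above 0.015 m).
It fails at once if the bench timer is moved by more than 15 mm (distance of timer from where it was at the start of the episode above 0.015 m).
It fails at once if the hex key holder is moved by more than 15 mm (distance of hexkeys from where it was at the start of the episode above 0.015 m).
It also fails if it takes over 64 s, if anything falls off the work surface, if the arm or the gripper's body presses on something with over 40 N, if the wrist force passes 120 N, or if a joint passes its speed limit or range.

## Working session

There is one attempt and no reset: what is moved stays moved. The work goes in short steps, Python scripts to look and compute and a tool call to move; the robot and the scene stay as the last step left them, time stands still between calls to the robot, and variables do not carry over. Pictures are saved under pics/ and viewed, at most 10 in all, crops included, and the job is handed in when it is done.

Besides the shell and the picture viewer there is one more tool, called after "Request:" as a command line: name --argument value ..., lists and objects as JSON in quotes. play_rows: Moves the arm, as the interface text tells. Its arguments: {"type":"object","properties":{"steps":{"type":"array"},"jaw":{"type":"number"},"grip_force":{"type":"number"}},"required":["steps"]}

```bash
mkdir -p pics; cat > h.py <<'E'
from workcell import bot
import numpy as np, cv2
from scipy.spatial.transform import Rotation as Ro
def snap(n,f):
    c=bot.read_camera(n); cv2.imwrite('pics/'+f,c['pixels']); np.savez('pics/'+f+'.npz',**{k:c[k] for k in('mtx','R','t')}); return c
def ray(c,u,v,z):
    K,R,t=(np.array(c[k]) for k in('mtx','R','t')); o=-R.T@np.ravel(t); d=R.T@np.linalg.solve(K,[u,v,1]); return o+d*(z-o[2])/d[2]
def proj(c,X):
    K,R,t=(np.array(c[k]) for k in('mtx','R','t')); p=K@(R@np.array(X)+np.ravel(t)); return p[:2]/p[2]
E
python3 - <<'E'
from h import *
for n in('top','scene'):
    c=snap(n,n+'1.png'); print(n,-np.array(c['R']).T@np.ravel(c['t']),c['R'])
s=bot.read_state(); print(s['tool_pos'],s['tcp_rot'],s['time'],Ro.from_rotvec(s['tcp_rot']).as_matrix())
E
```

```text
top [0.52514273 0.03651012 1.14965185] [[-0.02318466 -0.99968134 -0.00998484]
 [-0.99791788  0.02374272 -0.05996823]
 [ 0.06018619  0.00857371 -0.99815035]]
scene [0.10184471 0.84022786 0.51333216] [[-0.84504872 -0.53467389 -0.00406101]
 [-0.2290306   0.36882359 -0.9008408 ]
 [ 0.48315385 -0.76032427 -0.43413059]]
[ 0.20174777 -0.64346429  0.24705409] [-3.10337140e+00 -4.75060372e-01  4.16214210e-04] 0.1 [[ 9.54206853e-01  2.99147038e-01 -5.75458513e-04]
 [ 2.99147588e-01 -9.54204744e-01  2.00697434e-03]
 [ 5.12751887e-05 -2.08721570e-03 -9.99997820e-01]]
```

View pics/top1.png

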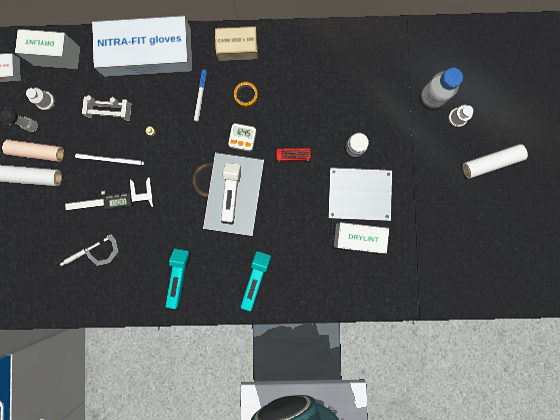

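View pics/scene1.png

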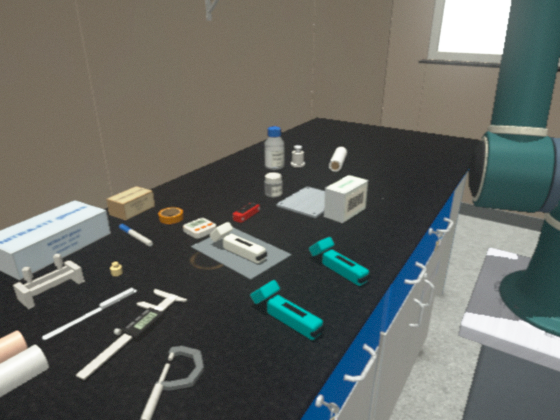

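The carton (363,238) is just short of the plate (361,194). The white scanner (229,193) is on its mat (234,194), with the head toward the far side. The jar is at (357,145), the hex keys at (293,155) and the timer at (241,136). I'll enlarge this region to get sharper corner positions.

```bash
python3 - <<'E'
import cv2
i=cv2.imread('pics/top1.png')[140:260,195:395]
cv2.imwrite('pics/crop1.png',cv2.resize(i,None,fx=4,fy=4,interpolation=cv2.INTER_CUBIC))
E
```

```text
(no output)
```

View pics/crop1.png

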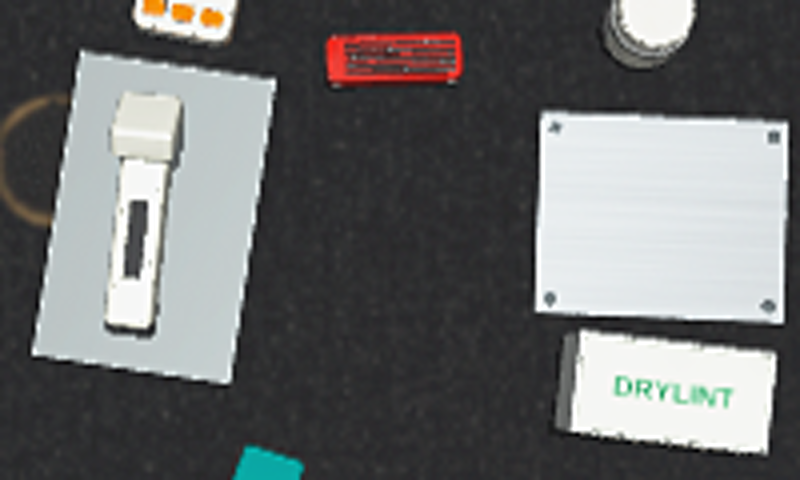

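```bash
python3 - <<'E'
from h import *
c=np.load('pics/top1.png.npz')
def q(name,pts,z):
    P=np.array([ray(c,195+(x+.5)/4-.5,140+(y+.5)/4-.5,z)[:2] for x,y in pts]); 
    print(name,P.round(4).tolist(),'mid',P.mean(0).round(4),'sides',np.linalg.norm(P-np.roll(P,-1,0),axis=1).round(3),'yaw deg',[np.degrees(np.arctan2(*(P[i]-P[j])[::-1])).round(1) for i,j in((0,3),(1,2))])
q('plate',[(541,111),(788,122),(784,324),(536,311)],.008)
q('carton',[(580,330),(777,351),(770,454),(571,430)],.085)
q('mat',[(80,51),(275,78),(231,383),(33,354)],.003)
q('handle',[(120,158),(170,163),(155,333),(105,326)],.033)
q('hex',[(328,36),(462,34),(462,80),(328,83)],.02)
q('jar',[(620,0),(692,5),(690,30),(615,30)],.062)
E
```

```text
plate [[0.6967, -0.0861], [0.6857, -0.2447], [0.5557, -0.2372], [0.5677, -0.079]] mid [ 0.6265 -0.1617] sides [0.159 0.13  0.159 0.129] yaw deg [np.float64(-3.1), np.float64(-3.3)]
carton [[0.5529, -0.0971], [0.5376, -0.2139], [0.4767, -0.2075], [0.4936, -0.0899]] mid [ 0.5152 -0.1521] sides [0.118 0.061 0.119 0.06 ] yaw deg [np.float64(-6.9), np.float64(-6.0)]
mat [[0.7442, 0.2119], [0.7233, 0.0853], [0.5262, 0.1178], [0.5479, 0.2451]] mid [0.6354 0.165 ] sides [0.128 0.2   0.129 0.199] yaw deg [np.float64(-9.6), np.float64(-9.4)]
handle [[0.6696, 0.183], [0.6657, 0.1515], [0.5586, 0.1628], [0.5638, 0.1941]] mid [0.6144 0.1728] sides [0.032 0.108 0.032 0.106] yaw deg [np.float64(-6.0), np.float64(-6.0)]
hex [[0.7467, 0.0501], [0.7458, -0.0358], [0.7161, -0.0349], [0.7163, 0.0507]] mid [0.7312 0.0075] sides [0.086 0.03  0.086 0.03 ] yaw deg [np.float64(-1.3), np.float64(-1.6)]
jar [[0.7563, -0.131], [0.7521, -0.1752], [0.7366, -0.1734], [0.7377, -0.1273]] mid [ 0.7457 -0.1517] sides [0.044 0.016 0.046 0.019] yaw deg [np.float64(-11.2), np.float64(-6.5)]
```

```bash
cat >> h.py <<'E'
def go(p,yaw):
    s=bot.read_state(); R=Ro.from_rotvec(s['tcp_rot']).as_matrix(); d=R.T@(np.array(p)-s['tool_pos'])
    y=np.arctan2(R[1,0],R[0,0]); print('t',s['time'],'pos',np.round(s['tool_pos'],4),'yaw',np.degrees(y).round(2),'shift',d.round(4),'turn',round(y-np.radians(yaw),4))
E
python3 -c "
from h import *
go([.440,-.147,.16],-3.7)"
```

```text
t 0.1 pos [ 0.2017 -0.6435  0.2471] yaw 17.41 shift [ 0.3759 -0.4023  0.0879] turn 0.3684
```

Request:
play_rows --steps '[0.038,-0.04,0.01,0.04,0.075,-0.08,0.02,0.1,0.113,-0.12,0.03,0.16,0.15,-0.16,0.04,0.22,0.188,-0.2,0.05,0.28,0.226,-0.241,0.06,0.34,0.263,-0.28,0.07,0.368,0.3,-0.32,0.08,0.368,0.34,-0.365,0.086,0.368,0.376,-0.402,0.088,0.368]' --jaw 120

```text
time: 1.35
tool_pos: [0.4402, -0.1458, 0.1595]
tcp_rot: [-3.139, 0.1, 0.002]
wrist_force: [0.8, 0.3, -0.9]
width: 0.528
grip_force: 0.0
```

```bash
python3 -c "
from h import *
s=bot.read_state(); print(s['width'])
go([.440,-.147,.038],-3.7)"
```

```text
0.5283400614321575
t 1.35 pos [ 0.4402 -0.1458  0.1595] yaw -3.66 shift [-0.      0.0013  0.1215] turn 0.0007
```

Request:
play_rows --steps '[0,0.001,0.05,0,0,0.001,0.1,0,0,0.001,0.1215,0,0.005,0.001,0.1215,0,0.01,0.001,0.1215,0,0.015,0.001,0.1215,0,0.02,0.001,0.1215,0,0.024,0.001,0.1215,0,0.028,0.001,0.1215,0,0.032,0.001,0.1215,0]'

```text
time: 2.6
tool_pos: [0.4722, -0.1511, 0.0388]
tcp_rot: [-3.14, 0.101, 0.001]
wrist_force: [-2.6, -0.9, 1.4]
width: 0.528
grip_force: 0.0
```

Request:
play_rows --steps '[0.003,0,0,0,0.006,0,0,0,0.009,0,0,0,0.012,0,0,0,0.014,0,0,0,0.016,0,0,0,0.016,0,0,0]'

```text
time: 3.48
tool_pos: [0.4878, -0.1522, 0.0393]
tcp_rot: [3.14, -0.1, -0.002]
wrist_force: [-6.6, -0.3, 8.3]
width: 0.528
grip_force: 0.0
```

```bash
python3 - <<'E'
from h import *
go([.440,-.147,.08],-3.7)
c=snap('scene','s2.png'); d=snap('top','t2.png')
a=cv2.resize(c['pixels'][160:240,250:400],None,fx=4,fy=4,interpolation=2); b=cv2.resize(d['pixels'][150:260,315:405],None,fx=2.9,fy=2.9,interpolation=2)
print(a.shape,b.shape)
o=np.zeros((600,800,3),np.uint8); o[:320,:600]=a[:320,:600]; b=cv2.resize(d['pixels'][160:230,315:405],None,fx=4,fy=4,interpolation=2); o[320:600,:360]=b[:280]
cv2.imwrite('pics/c2.png',o)
E
```

```text
t 3.475 pos [ 0.4878 -0.1522  0.0393] yaw -3.67 shift [-0.0481 -0.0021 -0.0406] turn 0.0006
(320, 600, 3) (319, 261, 3)
```

View pics/c2.png

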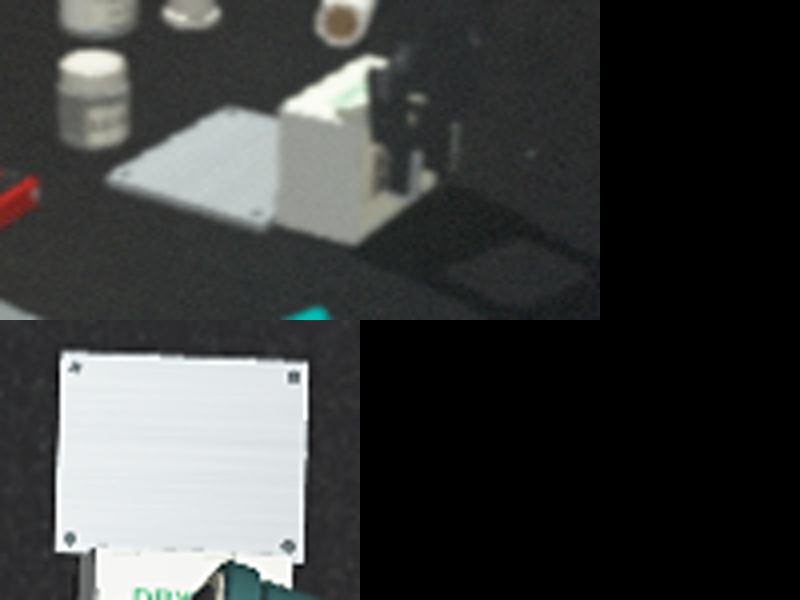

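Request:
play_rows --steps '[-0.005,0,0,0,-0.01,0,0,0,-0.012,0,-0.02,0,-0.012,0,-0.048,0,-0.012,0,-0.048,0,-0.006,0,-0.048,0,0,0,-0.048,0,0.004,0,-0.049,0,0.008,0,-0.05,0,0.012,0,-0.051,0]'

```text
time: 4.82
tool_pos: [0.5002, -0.1528, 0.0896]
tcp_rot: [-3.14, 0.101, 0.001]
wrist_force: [-2.1, 0.9, 2.0]
width: 0.528
grip_force: 1.0
```

```bash
python3 - <<'E'
from h import *
s=bot.read_state(); print(s['tool_pos'],s['wrist_force'])
c=snap('scene','s3.png')
cv2.imwrite('pics/c3.png',cv2.resize(c['pixels'][150:240,250:410],None,fx=4,fy=4,interpolation=2))
E
```

```text
[ 0.50020632 -0.15279916  0.08958253] [-2.11445778  0.92665589  2.04194645]
```

View pics/c3.png

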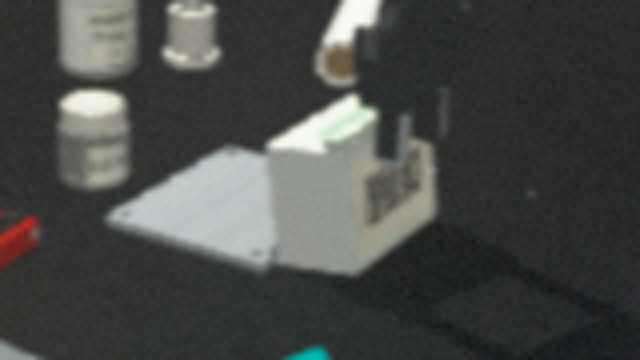

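The carton is tipping over the edge: its top leans over the plate and the label is visible at (395,185). I'll keep pushing.

Request:
play_rows --steps '[0.005,0,-0.001,0,0.01,0,-0.002,0,0.015,0,-0.003,0,0.02,0,-0.004,0,0.025,0,-0.004,0,0.03,0,-0.005,0,0.035,0,-0.005,0,0.04,0,-0.005,0,0.044,0,-0.005,0,0.044,0,-0.005,0]'

```text
time: 6.12
tool_pos: [0.5444, -0.1556, 0.0946]
tcp_rot: [-3.14, 0.101, 0.0]
wrist_force: [0.1, -0.4, 0.6]
width: 0.53
grip_force: 0.0
```

```bash
python3 - <<'E'
from h import *
s=bot.read_state(); print(s['tool_pos'],s['wrist_force'])
c=snap('scene','s4.png')
cv2.imwrite('pics/c4.png',cv2.resize(c['pixels'][150:240,250:410],None,fx=4,fy=4,interpolation=2))
E
```

```text
[ 0.54436988 -0.15564526  0.09457173] [ 0.07573065 -0.42292952  0.6120597 ]
```

View pics/c4.png

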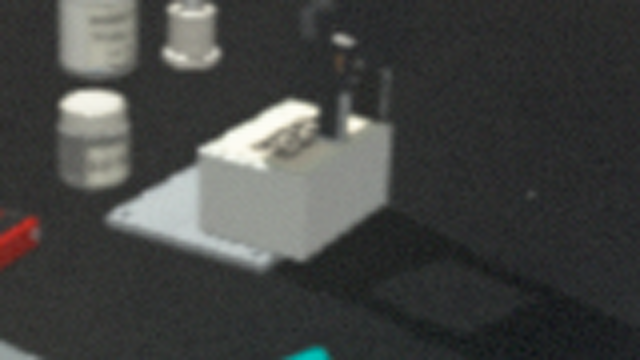

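```bash
python3 -c "
from h import *
go([.6258,.1717,.17],-6)"
```

```text
t 6.175 pos [ 0.5441 -0.1556  0.0946] yaw -3.67 shift [ 0.0605 -0.3319 -0.0754] turn 0.0406
```

Request:
play_rows --steps '[0,0,-0.04,0,0,-0.01,-0.0754,0,0.01,-0.06,-0.0754,0.01,0.02,-0.11,-0.0754,0.02,0.03,-0.16,-0.0754,0.03,0.04,-0.21,-0.0754,0.04,0.05,-0.26,-0.0754,0.04,0.058,-0.31,-0.0754,0.04,0.06,-0.332,-0.0754,0.04,0.06,-0.332,-0.0754,0.04]' --jaw 0

```text
time: 7.42
tool_pos: [0.625, 0.1728, 0.1698]
tcp_rot: [3.137, -0.16, -0.001]
wrist_force: [0.1, -0.4, -0.4]
width: 1.0
grip_force: 0.0
```

```bash
python3 - <<'E'
from h import *
go([.6258,.1717,.023],-6)
w=snap('wrist','w5.png'); t=snap('top','t5.png')
o=np.zeros((420,800,3),np.uint8); o[:,:560]=w['pixels']; o[:240,560:]=cv2.resize(t['pixels'][170:230,325:385],None,fx=4,fy=4,interpolation=2)
for X in [(.6258,.1717,.033),(.5612,.1785,.033)]: print(proj(w,X))
cv2.imwrite('pics/c5.png',o)
E
```

```text
t 7.425 pos [0.625  0.1728 0.1698] yaw -5.84 shift [0.001  0.0009 0.1468] turn 0.0029
[281.96228397 204.65280164]
[281.79138059 283.34009144]
```

View pics/c5.png

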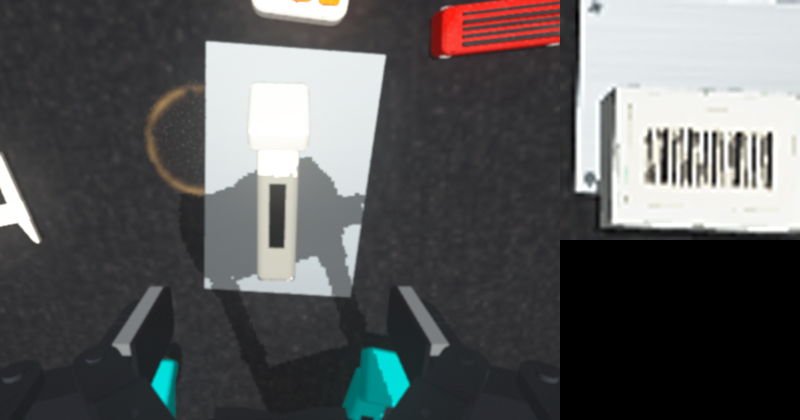

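Request:
play_rows --steps '[0.003,-0.001,0.05,0.003,0.003,-0.002,0.1,0.003,0.003,-0.002,0.13,0.003,0.003,-0.002,0.147,0.003,0.003,-0.002,0.147,0.003]'

```text
time: 8.15
tool_pos: [0.6276, 0.1721, 0.0221]
tcp_rot: [3.136, -0.17, -0.004]
wrist_force: [0.7, -0.1, 1.0]
width: 0.999
grip_force: 0.0
```

Request:
play_rows --steps '[0,0,0,0,0,0,0,0,0,0,0,0,0,0,0,0,0,0,0,0,0,0,0,0,0,0,0,0]' --jaw 255 --grip_force 50

```text
time: 9.02
tool_pos: [0.6297, 0.1738, 0.0247]
tcp_rot: [-3.136, 0.168, -0.004]
wrist_force: [0.0, -0.5, 6.0]
width: 0.339
grip_force: 52.2
```

```bash
python3 - <<'E'
from h import *
go([.63,.17,.15],-6)
i=cv2.imread('pics/t5.png'); c=np.load('pics/t5.png.npz')
g=i.min(2)[195:240,320:400]
cv2.imwrite('pics/c6.png',cv2.resize(i[160:240,320:400],None,fx=7,fy=7,interpolation=2))
E
```

```text
t 9.025 pos [0.6297 0.1738 0.0247] yaw -6.13 shift [ 0.001   0.0037 -0.1253] turn -0.0023
```

View pics/c6.png

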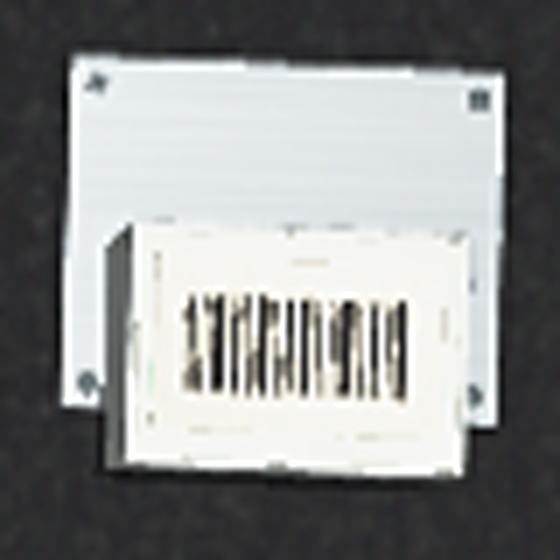

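```bash
python3 - <<'E'
from h import *
c=np.load('pics/t5.png.npz')
P=np.array([ray(c,320+(x+.5)/7-.5,160+(y+.5)/7-.5,.068)[:2] for x,y in[(133,226),(467,240),(463,475),(128,466)]])
L=P.mean(0); print(P.round(4).tolist(),L,np.linalg.norm(P-np.roll(P,-1,0),axis=1))
p=np.array([.6265,-.1617]);a=np.radians(-3.7);R=np.array([[np.cos(a),-np.sin(a)],[np.sin(a),np.cos(a)]]);print('in plate',R.T@(L-p))
yaw=-8; a=np.radians(yaw);h=np.array([np.cos(a),np.sin(a)])
T=L-h*(.0707+.068+.008); z=.068+.0707-.016+.0215
print(T,z); go([*T,z],yaw); go([.5,.05,.2],yaw)
E
```

```text
[[0.6271, -0.099], [0.6194, -0.2147], [0.5379, -0.2103], [0.5437, -0.0947]] [ 0.5820402  -0.15467547] [0.11601468 0.08165933 0.11579071 0.08351671]
in plate [-0.04482043  0.00414079]
[ 0.43676788 -0.13425878] 0.1442
t 9.025 pos [0.6297 0.1738 0.0247] yaw -6.13 shift [-0.1587  0.3268 -0.1201] turn 0.0326
t 9.025 pos [0.6297 0.1738 0.0247] yaw -6.13 shift [-0.1153  0.1368 -0.1757] turn 0.0326
```

Request:
play_rows --steps '[0,0,-0.015,0,0,0,-0.04,0,-0.01,0.01,-0.08,0,-0.03,0.04,-0.115,0.01,-0.05,0.08,-0.13,0.02,-0.07,0.12,-0.13,0.032,-0.09,0.16,-0.13,0.032,-0.11,0.2,-0.13,0.032,-0.13,0.24,-0.13,0.032,-0.15,0.28,-0.125,0.032]'

```text
time: 10.28
tool_pos: [0.4486, -0.0899, 0.1489]
tcp_rot: [3.134, -0.218, 0.002]
wrist_force: [0.4, -0.7, -1.9]
width: 0.346
grip_force: 51.3
```

```bash
python3 - <<'E'
from h import *
s=bot.read_state(); print(s['width'],s['grip_force'])
go([.4368,-.1343,.1442],-8)
E
```

```text
0.34573644440272044 51.34158968925476
t 10.275 pos [ 0.4486 -0.0899  0.1489] yaw -7.95 shift [-0.0055  0.0456  0.0047] turn 0.0009
```

Request:
play_rows --steps '[-0.003,0.03,0.003,0,-0.005,0.042,0.0045,0,-0.0055,0.0456,0.0047,0,-0.0055,0.0456,0.0047,0,-0.0055,0.0456,0.0047,0]'

```text
time: 10.9
tool_pos: [0.438, -0.1325, 0.1436]
tcp_rot: [-3.134, 0.217, -0.0]
wrist_force: [-0.3, 0.0, -1.5]
width: 0.34
grip_force: 51.3
```

```bash
python3 - <<'E'
from h import *
s=bot.read_state(); go([.4368,-.1343,.1442],-8)
R=Ro.from_rotvec(s['tcp_rot']).as_matrix(); 
w=snap('wrist','w7.png'); t=snap('top','t7.png'); e=snap('scene','s7.png')
o=np.zeros((600,800,3),np.uint8); o[:300,:400]=cv2.resize(w['pixels'],(400,300)); 
a=cv2.resize(e['pixels'][110:220,250:400],None,fx=4,fy=4,interpolation=2)[:300,:400]
a=cv2.resize(e['pixels'][120:230,260:410],(400,293),interpolation=2);o[:293,400:]=a
b=cv2.resize(t['pixels'][160:260,320:420],(300,300),interpolation=2);o[300:,:300]=b
# predicted scanner points
p=np.array(s['tool_pos']);x=R[:,0];org=p+.008*x-np.array([0,0,.0215]);win=org+.068*x+np.array([0,0,.016])
print('win',win,'pred rear top',proj(e,org-.075*x+[0,0,.03]),'head tip scene',proj(e,win),'label scene',proj(e,[.582,-.1547,.068]),'top:',proj(t,org+.06*x+[0,0,.05]))
cv2.imwrite('pics/c7.png',o)
E
```

```text
t 10.9 pos [ 0.438  -0.1325  0.1436] yaw -7.91 shift [-0.001   0.0019 -0.0006] turn 0.0015
win [ 0.5133046  -0.14298375  0.13806278] pred rear top [398.94437573 173.04711847] head tip scene [347.10511292 165.70407443] label scene [324.21633468 184.10114072] top: [365.77659495 242.22775614]
```

View pics/c7.png

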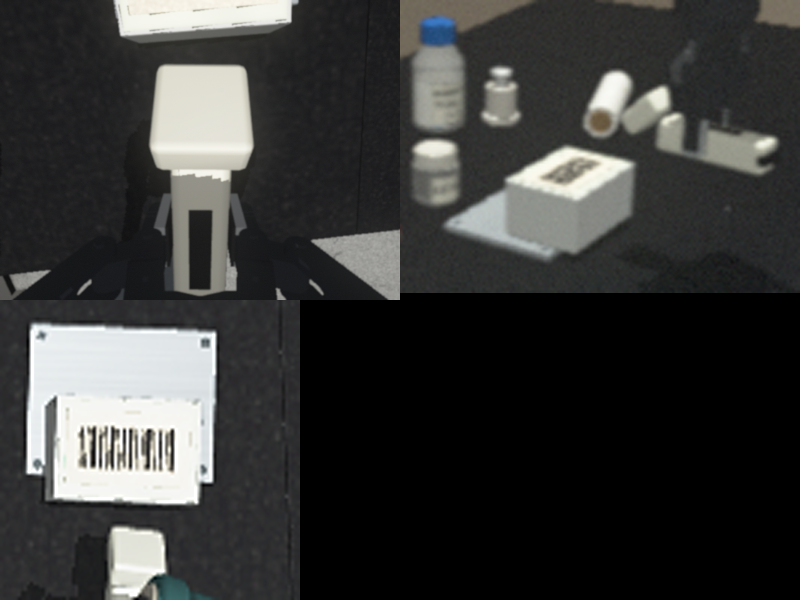

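The label (575,172) is face up on the plate. The scanner is level in the fingers, and its head lines up with the label to within about 2 mm. I'll hold it there.

Request:
play_rows --steps '[0,0,0,0,0,0,0,0,0,0,0,0,0,0,0,0,0,0,0,0,0,0,0,0,0,0,0,0,0,0,0,0,0,0,0,0,0,0,0,0]'

```text
time: 12.3
tool_pos: [0.4377, -0.1333, 0.1435]
tcp_rot: [3.134, -0.218, -0.0]
wrist_force: [0.3, 0.4, -1.2]
width: 0.342
grip_force: 51.3
```

Request:
play_rows --steps '[0,0,0,0,0,0,0,0,0,0,0,0,0,0,0,0,0,0,0,0,0,0,0,0,0,0,0,0,0,0,0,0,0,0,0,0,0,0,0,0]'

```text
time: 13.55
tool_pos: [0.4377, -0.1333, 0.1435]
tcp_rot: [-3.134, 0.218, 0.0]
wrist_force: [0.8, 0.7, -1.9]
width: 0.343
grip_force: 51.3
```

```bash
python3 - <<'E'
from h import *
t=np.load('pics/t7.png.npz'); print('front px',proj(t,[.5205,-.144,.146]),'seen row ~235.7')
s=bot.read_state(); print(s['joint_vel'])
go([.6285,.1695,.15],-6)
E
```

```text
front px [364.35764875 235.27190426] seen row ~235.7
[-9.14052660e-04  9.78692437e-04 -1.40543601e-03 -8.39292831e-04
 -9.07596511e-05 -7.00136903e-04]
t 13.55 pos [ 0.4377 -0.1333  0.1435] yaw -7.97 shift [ 0.147  -0.3263 -0.0065] turn -0.0345
```

Request:
play_rows --steps '[0.016,-0.03,-0.007,0,0.032,-0.07,-0.007,0,0.05,-0.112,-0.007,-0.01,0.068,-0.154,-0.007,-0.02,0.088,-0.196,-0.007,-0.0345,0.107,-0.238,-0.007,-0.0345,0.127,-0.28,-0.007,-0.0345,0.142,-0.315,-0.007,-0.0345,0.147,-0.326,-0.007,-0.0345,0.147,-0.326,-0.007,-0.0345]'

```text
time: 14.8
tool_pos: [0.6283, 0.1693, 0.15]
tcp_rot: [3.137, -0.163, -0.001]
wrist_force: [-0.9, -1.2, -1.2]
width: 0.339
grip_force: 51.3
```

```bash
python3 - <<'E'
from h import *
go([.6285,.1695,.0255],-6)
E
```

```text
t 14.8 pos [0.6283 0.1693 0.15  ] yaw -5.94 shift [ 0.0003 -0.0003  0.1245] turn 0.0011
```

Request:
play_rows --steps '[0,0,0.04,0,0,0,0.08,0,0,0,0.105,0,0,0,0.115,0,0,0,0.12,0,0,0,0.123,0,0,0,0.1245,0,0,0,0.125,0,0,0,0.125,0]'

```text
time: 15.92
tool_pos: [0.6288, 0.1693, 0.0259]
tcp_rot: [-3.137, 0.164, -0.001]
wrist_force: [0.8, -0.3, -1.8]
width: 0.345
grip_force: 51.4
```

```bash
python3 - <<'E'
from h import *
s=bot.read_state(); print(s['wrist_force'],s['torque'])
go([.6285,.1695,.0255],-6)
E
```

```text
[ 0.80491914 -0.27201358 -1.76471852] [ 0.02951574  0.01774583 -0.03866723]
t 15.925 pos [0.6288 0.1693 0.0259] yaw -5.99 shift [-0.0003 -0.0001  0.0004] turn 0.0002
```

Request:
play_rows --steps '[0,0,0.0007,0,0,0,0.0014,0,0,0,0.0014,0]'

```text
time: 16.3
tool_pos: [0.6286, 0.1693, 0.0247]
tcp_rot: [-3.137, 0.164, -0.0]
wrist_force: [-2.5, -0.4, 3.4]
width: 0.341
grip_force: 52.0
```

Request:
play_rows --steps '[0,0,0,0,0,0,0,0,0,0,0,0,0,0,0,0,0,0,0,0,0,0,0,0,0,0,-0.02,0,0,0,-0.05,0,0,0,-0.1,0,0,0,-0.14,0]' --jaw 0

```text
time: 17.55
tool_pos: [0.6293, 0.1694, 0.1679]
tcp_rot: [-3.136, 0.164, -0.005]
wrist_force: [0.5, 1.0, 0.1]
width: 1.0
grip_force: 0.0
```

```bash
python3 - <<'E'
from h import *
w=snap('wrist','w8.png'); t=snap('scene','s8.png')
o=np.hstack([cv2.resize(w['pixels'],(400,300)),cv2.resize(t['pixels'][140:290,180:380],(400,300),interpolation=2)])
cv2.imwrite('pics/c8.png',o); print(bot.read_state()['wrist_force'])
E
```

```text
[0.7242282  0.63151984 0.56483582]
```

View pics/c8.png

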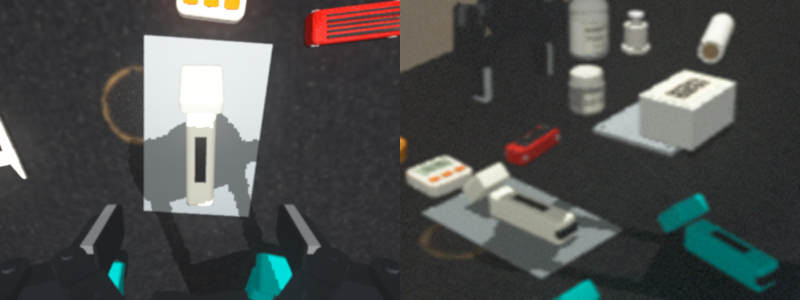

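The scanner lies level and centred on its mat (wrist view 200,140), and the carton is label-up on the plate. The bystanders haven't moved, so I'm handing the job in.

```bash
python3 -c "
from workcell import bot
print(bot.finish_job())"
```

```text
the job is handed in; nothing more can be done
None
```

I handed the job in at about 17.6 s: the carton lies label-up on the plate, the scanner was held on the label for about 2.5 s and is back level on its mat, and the bystanders haven't moved; no verdict came back, and the tightest margin is the label at about -45 mm in plate x (limit -55 mm).

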